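# Set the potter's rim gauge to its post stop

### The job

Set the rim gauge on the pottery bench: with a fingertip press the black brake pad in the middle of the slider well down to free it and, keeping it well pressed, push the slider along the rail until it rests against the stop with the ball-headed post. Then let the pad come up so that the brake holds the slider there. Press and push gently, do not pinch the slider, never force it along while the brake is on, and leave the pots and tools around it where they are.

Things in the scene. Friction and masses are not known exactly. Their poses are not given: they have to be found in the camera images.
- rail: The rim gauge: a wooden base board 110 x 420 x 12 mm screwed to the bench, with an aluminium T rail 40 mm wide and 390 mm long along the board's own y, top at z = 28 mm. Origin under the board's centre. The slider runs along this y; the rule lies on the board's -x side. The slider is set between two stops on the rail, one on either side of it.
- pad_top (a point): Centre of the top face of the slider's brake pad: a ribbed black pad 50 mm (rail x) by 66 mm (rail y) in the middle of the slider, 54 mm above the bench when up; the point moves with the pad. Nothing stands over it. It lies between the slider's two end walls, whose inner faces are 74 mm apart along rail y and whose tops stand 13 mm above the raised pad; it is open on the two x sides.
- slider_mid (a point): Middle of the slider, 43 mm above the bench. The slider is an aluminium saddle 62 mm (rail x) by 90 mm (rail y), from 29 to 67 mm above the bench (end walls 8 mm thick). Its end faces are 45 mm along rail y from this point.
- post_stop_foot (a point): Steel stop clamped immovably on the rail, the one with an upright ball-headed post: block 54 mm (rail x) by 20 mm (rail y), from 28 to 48 mm above the bench, with a central post 8 mm thick and a 20 mm ball whose top is 90 mm above the bench. The point is the block's centre, 38 mm above the bench. The slider touches it when slider_mid is 55 mm from this point, measured horizontally.
- plain_stop_foot (a point): The other steel stop: the same block without a post, only a flat screw head; centre of the block, 38 mm above the bench. Which stop is on which side of the slider varies.
- slider (a joint): Position of the slider along rail +y in m, 0 in the middle of the rail, range -0.13 to 0.13. With the pad up the brake holds it against some 15 N; with the pad pressed it slides with about 2 N and stays where it is left.
- brake_pad (a joint): How far the brake pad is pressed down in m: about 0 when up, 0.010 at the bottom. Spring: 5 N to start, 9 N at the bottom. The brake is free from 0.002 on, and holds again when the pad comes up. The pad's top is rubber and drags the slider along with the fingertip.
- mug: Bystander, loose: bisque mug, 76 mm across and 85 mm high; origin under its centre
- bowl: Bystander, loose: clay bowl, 110 mm across and 50 mm high; origin under its centre
- jar: Bystander, loose: glass jar with a lid, 60 mm across and 80 mm high; origin under its centre
- brush: Bystander, loose: brush lying along its own x; origin on the table under it
- wood_rib: Bystander, loose: flat wooden shaping rib 50 x 100 x 7 mm, long along its own y; origin under its centre
- trim_tool: Bystander, loose: loop trimming tool lying along its own y, wooden handle 14 mm thick, about 150 mm long; origin under the middle
- scraper: Bystander, loose: flat steel scraper plate 60 x 110 x 5 mm, long along its own y; origin under its centre

How it is judged:
On the way, in this order (a step that is already met when the one before it is completed fails the run):
1. the brake pad is pressed down (2 mm or more) before the slider has been moved 10 mm (value of joint brake_pad above 0.002 m and distance of slider_mid from where it was at the start of the episode below 0.01 m), for 0.1 s.
2. the slider is brought against the post stop (gap under 3 mm) with the pad still pressed (value of joint brake_pad above 0.002 m and horizontal distance between slider_mid and post_stop_foot below 0.058 m), for 0.1 s.
At the end, for the whole second after the job is handed in: The slider stands against the post stop (gap under 3 mm), at rest, and the brake pad is up (within 1 mm) (horizontal distance between slider_mid and post_stop_foot below 0.058 m and value of joint brake_pad below 0.001 m and velocity of joint slider between -0.003 and 0.003 m/s); the robot touches nothing.
It fails at once if the slider is forced along (over 8 mm/s) with the brake on (pad pressed less than 1 mm) (value of joint brake_pad below 0.001 m and (velocity of joint slider above 0.008 m/s or velocity of joint slider below -0.008 m/s)).
It fails at once if the slider or its pad is pinched or rammed: fingers on it with over 50 N (contact force between the fingers and slider above 50 N).
It fails at once if a bystander is lifted, carried or shoved (moved over 20 mm) (distance of any of mug, bowl, jar, brush, wood_rib, trim_tool, scraper from where it was at the start of the episode above 0.02 m).
It also fails if it takes over 35 s, if anything falls off the work surface, if the arm or the gripper's body presses on something with over 40 N, if the wrist force passes 120 N, or if a joint passes its speed limit or range.

### The arm

A 6-joint arm with a two-finger parallel gripper is mounted at the origin on the work surface. World frame = base frame: x ahead of the robot, y to its left, z up, the work surface at z = 0. Lengths are in m, angles in rad, forces in N, time in s.
With the tool pointing down it reaches from about 0.4 to 0.825 m from the base axis. Payload 7 kg.
Tool frame: the origin (TCP) lies at the very end of the fingers, on their centre line; the grasp point (between the pads) lies 19 mm behind it; x points along the fingers, y is the direction in which the jaws open and shut, and the axes are right-handed (so a half turn about x gives the same grasp; the last joint's range is limited). The gripper opens to 85 mm and grips with 20 to 120 N. Pads are 22 mm wide; open, the fingers measure 114 mm over their backs; the gripper's body (76 mm by 85 mm) begins 54 mm behind the grasp point. The pads swing forward as they close: fully open they stand 13 mm farther back than shut.
Start: joints at [1.467, 0.359, 0.012, 0, -1.224, -0.288], TCP at [0.258, 0.624, 0.231] pointing down, gripper open.
Joint ranges: [-3.07, 3.07], [-1.43, 2.12], [-1.02, 1.25], [-3.03, 1.67], [-3.05, -0], [-3.03, 3.03]. Speed limits (rad/s): [2.39, 2.39, 3.01, 3.14, 3.14, 3.14].

### API

Orientations are given as a unit quaternion [w, x, y, z].
In Python, from station import manip, eoat, monitor, camera, camera_info, order gives the robot as it stands. The module is installed in compiled form; this text tells all that it offers. Calls block until the motion is done:
- manip.move_to(position, orientation): joint-space move of the TCP to a pose.
- manip.movel(position, attitude=None, speed=0.15): straight line of the TCP; attitude=None keeps the orientation; speed is the mean speed in m/s.
- manip.movej(angles): joint-space move.
- eoat.release() and eoat.grab(grip_force=None): open the fingers fully, or close them until they stop; grip_force is the grip in N (None keeps the last).
- manip.sleep(seconds).
- manip.ik(position, orientation): joint angles nearest the present ones, or None.
- monitor.state(): the state.
- camera(name): name is "side" or "top"; returns the picture (384x512x3 uint8, blue, green, red); there is no depth.
- camera_info(name): a dict with "intrinsics" (3x3 intrinsics, pixels), "world_to_cam" (4x4, takes a point from world to camera coordinates). Camera axes: x right, y up, looking along -z (the intrinsics and any distortion apply to the point x, -y, -z); pixel columns grow to the right and rows downward; lengths in m; the calibration is good to about 2 mm. A picture is of the moment at which its call begins. camera_info takes no time and is no camera call.
A pose or a line that the arm cannot do raises manip.IKError and nothing moves.
- order.job_done(): hands the job in, once; it reports no verdict.
The state is a dict: "time": time; "joints": joint angles; "qd": joint speeds; "joint_efforts": joint torques, N m; "tcp_pos": TCP position; "ee_rot": TCP orientation; "wrist_force": force on the tool from outside, world axes, zero at the start; "ft_torque": the same for the moment, N m; "grip_width": opening from 0.0 (shut) to 1.0 (fully open).
Only numpy, scipy, OpenCV 4.12 (cv2) and the standard library are available. Lean on these libraries where they do the work, as an engineer would, in place of code of your own. Each camera call takes 0.05 s, during which the arm holds its last target.

## Working session

There is one attempt and no reset: what is moved stays moved. The work goes in short steps, each a Python script; the robot and the scene stay as the last script left them, time stands still between calls to the robot, and variables do not carry over. Pictures are saved under pics/ and viewed, and the job is handed in when it is done.

```bash
mkdir -p pics; python3 - <<'E'
from station import *
import cv2
for n in("side","top"):
    im=camera(n);cv2.imwrite(f"pics/{n}0.png",im)
    i=camera_info(n);print(n,i)
s=monitor.state();print(s)
E
```

```text
side {'intrinsics': array([[392.35978651,   0.        , 253.92009017],
       [  0.        , 392.35978651, 192.30168745],
       [  0.        ,   0.        ,   1.        ]]), 'world_to_cam': array([[ 0.75135299, -0.65983549,  0.00926345, -0.41807212],
       [ 0.36823728,  0.43087704,  0.8238606 , -0.26035641],
       [-0.54760387, -0.61559897,  0.56671678, -0.64124767],
       [ 0.        ,  0.        ,  0.        ,  1.        ]])}
top {'intrinsics': array([[360.08368774,   0.        , 256.81515407],
       [  0.        , 360.08368774, 192.7398331 ],
       [  0.        ,   0.        ,   1.        ]]), 'world_to_cam': array([[ 7.85518691e-03, -9.99967842e-01,  1.61607516e-03,
         6.71022018e-03],
       [ 9.80155127e-01,  8.01965517e-03,  1.98069716e-01,
        -5.93120450e-01],
       [-1.98076307e-01,  2.81297182e-05,  9.80186603e-01,
        -9.64481909e-01],
       [ 0.00000000e+00,  0.00000000e+00,  0.00000000e+00,
         1.00000000e+00]])}
{'time': 0.1, 'joints': array([ 1.46713388e+00,  3.59302354e-01,  1.11571960e-02, -2.94824914e-04,
       -1.22414349e+00, -2.88111162e-01]), 'qd': array([ 9.35595105e-04, -1.33979644e-03,  2.48723596e-03,  7.78607407e-04,
        6.82464959e-04,  7.53480500e-05]), 'joint_efforts': array([-1.58840525e-03, -5.84766769e+01,  2.94104540e+01,  6.95453614e+00,
       -3.24565975e-03,  6.96881102e-06]), 'tcp_pos': array([0.25759072, 0.62343828, 0.23047114]), 'ee_rot': array([ 0.13712913, -0.69352757,  0.13819793,  0.69362558]), 'wrist_force': array([-0.61992742, -0.47569538,  0.5238923 ]), 'ft_torque': array([-0.00109183, -0.01665445,  0.01834832]), 'grip_width': 0.9959848204107035}
```

View pics/side0.png

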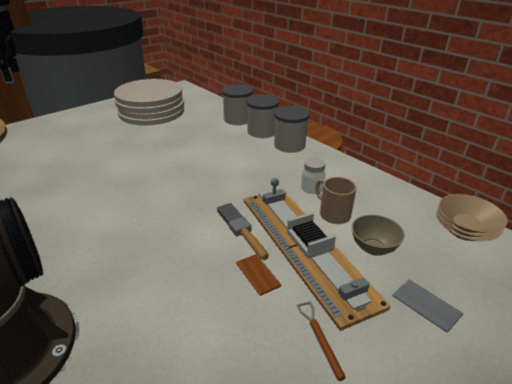

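View pics/top0.png

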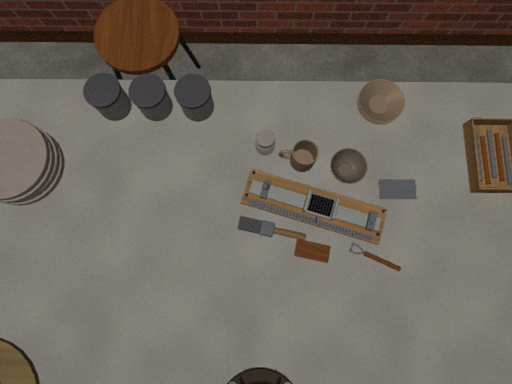

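The overview shows the gauge at about (315,207) in the top view. The post stop is at its left end (265,188), the plain stop at right (373,221), and the slider pad at (321,205). I'll enlarge these areas.

```bash
python3 - <<'E'
import cv2
t=cv2.imread("pics/top0.png")[130:255,230:405];s=cv2.imread("pics/side0.png")[165:335,225:400]
cv2.imwrite("pics/tc.png",cv2.resize(t,None,fx=4.5,fy=4.5,interpolation=cv2.INTER_CUBIC))
cv2.imwrite("pics/sc.png",cv2.resize(s,None,fx=3.5,fy=3.5,interpolation=cv2.INTER_CUBIC))
E
```

```text
(no output)
```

View pics/tc.png

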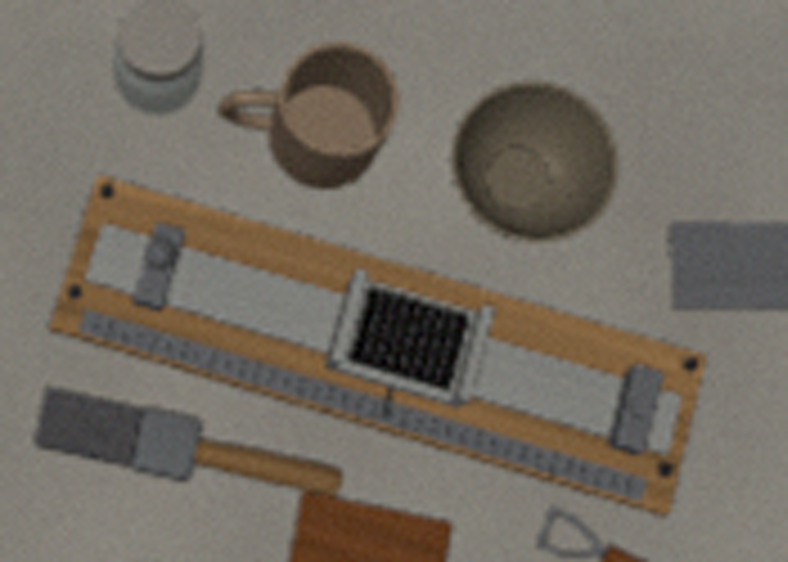

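View pics/sc.png

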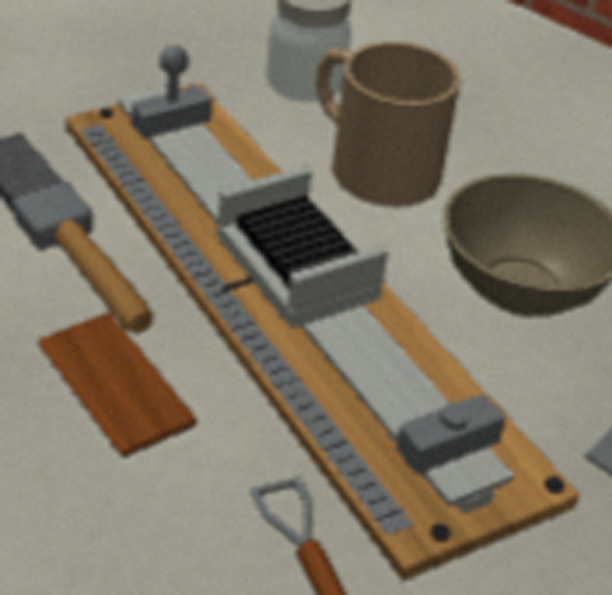

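```bash
cat > h.py <<'E'
import numpy as np
from scipy.optimize import least_squares
from station import camera_info
CI={n:camera_info(n) for n in("side","top")}
def proj(n,P):
    i=CI[n];P=np.atleast_2d(P);c=(i["world_to_cam"]@np.c_[P,np.ones(len(P))].T).T[:,:3]*[1,-1,-1]
    u=(i["intrinsics"]@c.T).T;return u[:,:2]/u[:,2:]
def ray(n,uv,z):
    i=CI[n];W=i["world_to_cam"];R=W[:3,:3];o=-R.T@W[:3,3]
    d=R.T@(np.linalg.inv(i["intrinsics"])@[uv[0],uv[1],1]*np.array([1,-1,-1]))
    return o+d*(z-o[2])/d[2]
def tc(p):return (np.array(p)+.5)/4.5-.5+[230,130]
def sc(p):return (np.array(p)+.5)/3.5-.5+[225,165]
E
python3 - <<'E'
from h import *
B=np.array([[.055,.21],[.055,-.21],[-.055,-.21],[-.055,.21]])
T=tc([(98,178),(705,356),(668,515),(50,328)]);S=sc([(200,85),(577,493),(402,577),(68,124)])
def rail(p,xy,z):
    c,s=np.cos(p[2]),np.sin(p[2]);xy=np.atleast_2d(xy)
    return np.c_[p[0]+c*xy[:,0]-s*xy[:,1],p[1]+s*xy[:,0]+c*xy[:,1],np.full(len(xy),z)]
w=[("top",T),("side",S)]
for use in([0],[1],[0,1]):
    r=least_squares(lambda p:np.concatenate([(proj(w[k][0],rail(p,B,.012))-w[k][1]).ravel() for k in use]),[.6,-.1,0])
    print(use,r.x,np.round(r.fun,1))
p=r.x
def loc(n,uv,z):
    q=ray(n,uv,z)[:2]-p[:2];c,s=np.cos(p[2]),np.sin(p[2]);return np.round([c*q[0]+s*q[1],-s*q[0]+c*q[1]],4)
for nm,z,pts in[("pad",.054,[(370,288),(470,316),(450,390),(348,358)]),("post",.048,[(150,225),(185,230),(165,306),(135,298)]),("plain",.048,[(628,365),(662,372),(642,452),(612,445)]),("walltops",.067,[(357,270),(365,274),(491,308),(483,306)]),("ball",.080,[(163,249)])]:
    print("top",nm,*[loc("top",tc(q),z) for q in pts])
for nm,z,pts in[("pad",.054,[(238,218),(306,197),(357,248),(288,280)]),("postblk",.048,[(132,112),(211,97)]),("ball",.080,[(174,60)]),("walltop",.067,[(219,196),(308,173),(385,252),(290,284)])]:
    print("side",nm,*[loc("side",sc(q),z) for q in pts])
E
```

```text
[0] [ 0.56494754 -0.15612166 -0.28736671] [-0.4 -0.7  0.6 -0.2  0.4  0.4 -0.7  0.3]
[1] [ 0.56304957 -0.15778826 -0.29366553] [-0.1 -0.6  0.9  1.9  0.  -0.9 -1.2 -1.9]
[0, 1] [ 0.56391722 -0.15703039 -0.29149831] [ 0.  -0.6  1.   0.5  0.6  1.1 -0.4  0.4 -0.2 -0.8  1.   1.3  0.3 -1.5
 -1.3 -2.1]
top pad [0.0245 0.0191] [ 0.0258 -0.0462] [-0.0236 -0.0462] [-0.0229  0.0204]
top post [0.024  0.1649] [0.0275 0.1424] [-0.0239  0.1403] [-0.0246  0.1601]
top plain [ 0.0262 -0.1507] [ 0.0282 -0.1723] [-0.0248 -0.1721] [-0.0261 -0.1531]
top walltops [0.0301 0.0312] [0.0291 0.0257] [ 0.0315 -0.0554] [ 0.0312 -0.0503]
top ball [0.0042 0.151 ]
side pad [-0.0236  0.0161] [0.0245 0.0168] [ 0.0267 -0.0364] [-0.0246 -0.0438]
side postblk [-0.0303  0.1495] [0.0271 0.1437]
side ball [0.0014 0.152 ]
side walltop [-0.0324  0.0253] [0.0284 0.023 ] [ 0.0297 -0.058 ] [-0.0338 -0.0591]
```

Both views agree. The rail origin is at (0.564,-0.157) with yaw -0.29. The measured sizes match what was given: pad 49x66 mm, blocks about 20x52 mm, post ball at rail x≈0. In rail coordinates the slider is at y≈-0.013 and the post stop at y≈0.152, so it needs to travel about 110 mm towards +y.

Next I'll close the fingers and hover over the pad.

```bash
cat >> h.py <<'E'
from scipy.spatial.transform import Rotation as R
p=np.array([0.5641,-0.1569,-0.2905])
def w(x,y,z):
    c,s=np.cos(p[2]),np.sin(p[2]);return [p[0]+c*x-s*y,p[1]+s*x+c*y,z]
def quat(yaw_jaw):
    X=np.array([0,0,-1.]);Y=np.array([np.cos(yaw_jaw),np.sin(yaw_jaw),0]);Z=np.cross(X,Y)
    q=R.from_matrix(np.c_[X,Y,Z]).as_quat();return [q[3],q[0],q[1],q[2]]
E
python3 - <<'E'
from h import *
from station import *
import cv2
pos=w(0,-.0135,.12)
best=None
for a in(0,np.pi):
    q=quat(p[2]+a);j=manip.ik(pos,q);print(a,q,None if j is None else np.round(j,2))
    if j is not None and (best is None or abs(j[5])<abs(best[1][5])):best=(q,j)
q=best[0]
eoat.grab(20)
manip.move_to(pos,q)
np.save("q.npy",q)
s=monitor.state();print(s["time"],s["tcp_pos"],pos,s["wrist_force"],s["grip_width"],s["joints"])
a=camera("top")[130:255,230:405];b=camera("side")[125:305,215:390]
cv2.imwrite("pics/t1.png",cv2.resize(a,None,fx=4.5,fy=4.5,interpolation=cv2.INTER_CUBIC))
cv2.imwrite("pics/s1.png",cv2.resize(b,None,fx=3.3,fy=3.3,interpolation=cv2.INTER_CUBIC))
E
```

```text
0 [np.float64(0.42236497508712734), np.float64(0.5671047767561566), np.float64(0.42236497508712734), np.float64(-0.5671047767561566)] [ 0.04  0.31 -0.34  0.   -0.93  2.81]
3.141592653589793 [np.float64(0.5671047767561566), np.float64(-0.42236497508712734), np.float64(0.5671047767561566), np.float64(0.42236497508712734)] [ 0.04  0.31 -0.34  0.   -0.93 -0.33]
3.875 [ 0.56059905 -0.16922147  0.12009971] [np.float64(0.5602331772977389), np.float64(-0.16983436052494588), 0.12] [ 0.28895562 -0.02726827 -0.19816121] 0.0014162527939104309 [ 4.05375564e-02  3.08446287e-01 -3.36267135e-01  5.15578468e-06
 -9.25802837e-01 -3.29971000e-01]
```

View pics/t1.png

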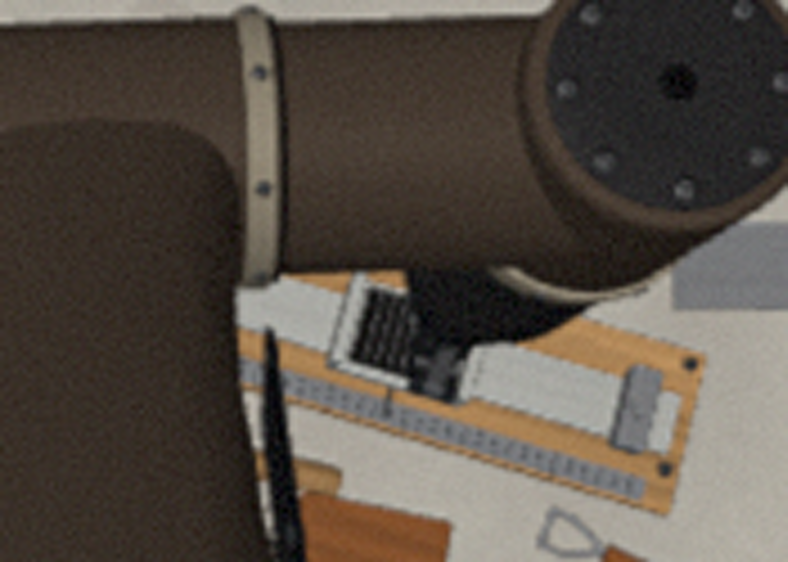

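View pics/s1.png

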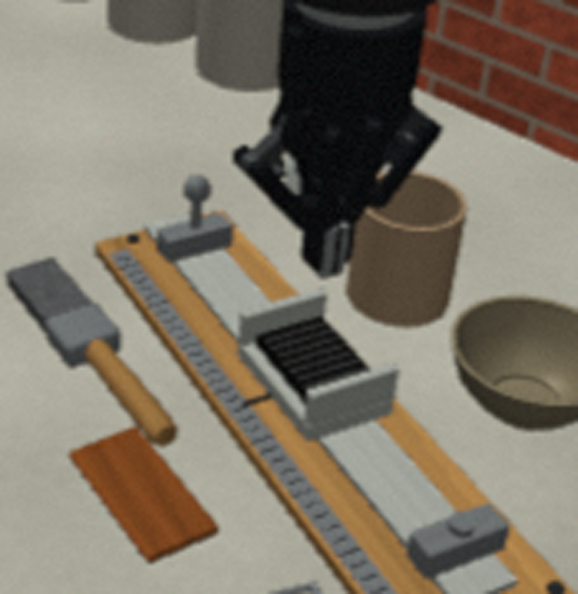

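```bash
python3 - <<'E'
from h import *
def rc(P):
    q=np.array(P[:2])-p[:2];c,s=np.cos(p[2]),np.sin(p[2]);return np.round([c*q[0]+s*q[1],-s*q[0]+c*q[1],P[2]],4)
tcp=[0.56060,-0.16922,.1201]
print("tip exp side crop",(proj("side",tcp)-[215,125])*3.3,"top",(proj("top",tcp)-[230,130])*4.5)
print("mug rim c",rc(ray("top",tc((340,97)),.085)),"L",rc(ray("top",tc((222,105)),.05)),[rc(ray("top",tc(u),.085)) for u in((284,97),(397,97),(340,43))])
# knuckle pts: intersect with plane rail y=-.0135
for uv in[(440,128),(385,182),(235,155),(250,170),(305,230),(352,215)]:
    uv=np.array(uv)/3.3+[215,125]
    a=rc(ray("side",uv,0));b=rc(ray("side",uv,.2));t=(-.0135-a[1])/(b[1]-a[1]);print(a+(b-a)*t-[0,0,.12])
E
```

```text
tip exp side crop [[321.83056197 268.63107213]] top [[426.06808828 318.21882295]]
mug rim c [0.1299 0.0724 0.085 ] L [0.1143 0.1431 0.05  ] [array([0.1195, 0.1061, 0.085 ]), array([0.1405, 0.038 , 0.085 ]), array([0.1644, 0.082 , 0.085 ])]
[ 0.0711338  -0.0135      0.08118081]
[ 0.03724647 -0.0135      0.05256146]
[-0.06547494 -0.0135      0.09656637]
[-0.05541042 -0.0135      0.08446233]
[-0.01531433 -0.0135      0.03313668]
[ 0.01664535 -0.0135      0.03490277]
```

The tip is where I expected it. The knuckles stay at z≥0.10 and inside rail x 0.071, so they clear the mug, whose near edge is at 0.092. I'll descend with force checks.

```bash
python3 - <<'E'
from h import *
from station import *
import cv2
manip.movel(w(0,-.0135,.062),speed=.06); manip.sleep(.2)
f0=monitor.state()["wrist_force"];print(f0,monitor.state()["time"])
z=.058
while z>.0455:
    manip.movel(w(0,-.0135,z),speed=.02); manip.sleep(.1)
    s=monitor.state();f=s["wrist_force"]-f0;print(round(z,4),s["tcp_pos"][2].round(4),f.round(2))
    if f[2]>7.6 or np.linalg.norm(f[:2])>5:break
    z-=.001
print(s["time"],s["tcp_pos"],w(0,-.0135,z))
cv2.imwrite("pics/s2.png",cv2.resize(camera("side")[165:335,225:400],None,fx=3.4,fy=3.4,interpolation=cv2.INTER_CUBIC))
E
```

```text
[ 0.52749043 -0.56935849  0.383414  ] 5.2917
0.058 0.0579 [-0.09  0.64 -1.25]
0.057 0.057 [-0.38  0.46 -0.07]
0.056 0.056 [-1.09  0.71 -0.53]
0.055 0.055 [-0.18  0.76  0.52]
0.054 0.0541 [0.13 1.31 0.88]
0.053 0.0532 [-1.2   0.64  3.88]
0.052 0.0522 [-0.72  0.52  5.15]
0.051 0.0512 [-2.04  0.41  5.23]
0.05 0.0503 [-0.5   0.68  4.91]
0.049 0.0493 [-1.63  0.65  6.21]
0.048 0.0484 [-0.23  1.07  6.12]
0.047 0.0474 [-0.97  1.05  5.97]
0.046 0.0465 [-1.35  0.99  7.14]
9.9417 [ 0.56048379 -0.16985219  0.04646841] [np.float64(0.5602331772977389), np.float64(-0.16983436052494588), 0.04499999999999999]
```

View pics/s2.png

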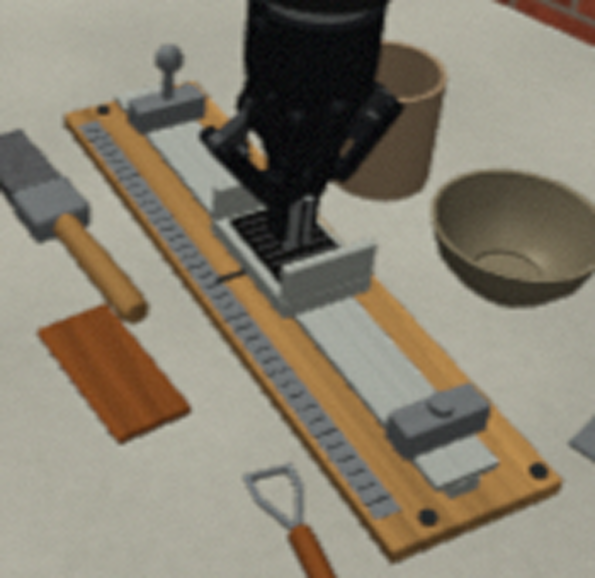

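The fingertip is centred in the well with the pad pressed about 7 mm at roughly 7 N. Now I'll push along the rail towards the post stop.

```bash
python3 - <<'E'
from h import *
from station import *
import cv2
yd=np.array([-np.sin(p[2]),np.cos(p[2])]);xd=np.array([np.cos(p[2]),np.sin(p[2])])
z=.0455
def rep(y):
    s=monitor.state();f=s["wrist_force"];q=s["tcp_pos"][:2]-p[:2]
    print(round(y,4),"ty",(q@yd).round(4),"z",s["tcp_pos"][2].round(4),"fy",(f[:2]@yd).round(2),"fx",(f[:2]@xd).round(2),"fz",f[2].round(2),"t",s["time"])
    return f[:2]@yd
for y in(.015,.045,.075,.085):
    manip.movel(w(0,y,z),speed=.04);rep(y)
    if y==.015: 
        cv2.imwrite("pics/s3.png",cv2.resize(camera("side")[165:335,225:400],None,fx=3.4,fy=3.4,interpolation=cv2.INTER_CUBIC))
while y<.103:
    y+=.003;manip.movel(w(0,y,z),speed=.02);manip.sleep(.05);f=rep(y)
    if f<-6:break
cv2.imwrite("pics/s4.png",cv2.resize(camera("side")[165:335,225:400],None,fx=3.4,fy=3.4,interpolation=cv2.INTER_CUBIC))
E
```

```text
0.015 ty 0.0152 z 0.0459 fy 0.94 fx -2.41 fz 7.83 t 10.8583
0.045 ty 0.0452 z 0.0459 fy 1.15 fx -1.14 fz 7.26 t 11.8083
0.075 ty 0.0752 z 0.0459 fy 0.14 fx -2.47 fz 7.94 t 12.7083
0.085 ty 0.0853 z 0.0459 fy 1.65 fx -2.04 fz 7.91 t 13.1083
0.088 ty 0.0881 z 0.0459 fy 0.74 fx -1.82 fz 8.97 t 13.4583
0.091 ty 0.091 z 0.0459 fy 0.18 fx -1.74 fz 7.62 t 13.8083
0.094 ty 0.094 z 0.0459 fy 0.12 fx -1.5 fz 7.72 t 14.1583
0.097 ty 0.0969 z 0.0459 fy -1.27 fx -1.8 fz 6.59 t 14.5083
0.1 ty 0.0993 z 0.0459 fy -3.0 fx -0.13 fz 7.57 t 14.8583
0.103 ty 0.1022 z 0.0459 fy -4.06 fx -1.19 fz 7.96 t 15.2083
```

View pics/s4.png

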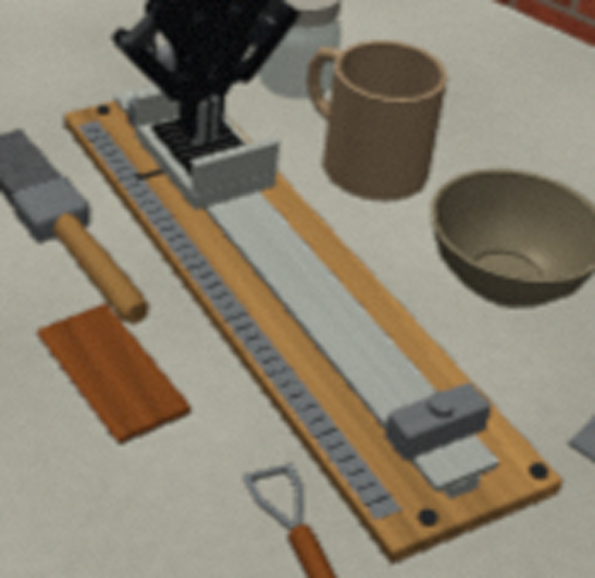

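Side force built from about +1 N to -4 N between rail y 0.097 and 0.103, right where the stop was predicted, and the slider looks seated against the post block. I'll push another 2 mm gently, then lift straight up.

```bash
python3 - <<'E'
from h import *
from station import *
import cv2
manip.movel(w(0,.105,.0455),speed=.02);manip.sleep(.3);s=monitor.state();print(s["wrist_force"],s["time"])
manip.movel(w(0,.105,.062),speed=.03)
manip.movel(w(0,.105,.14),speed=.08);s=monitor.state();print(s["wrist_force"],s["time"],s["tcp_pos"])
cv2.imwrite("pics/s5.png",cv2.resize(camera("side")[165:335,225:400],None,fx=3.5,fy=3.5,interpolation=cv2.INTER_CUBIC)[:595])
cv2.imwrite("pics/t5.png",cv2.resize(camera("top")[130:255,230:405],None,fx=4.5,fy=4.5,interpolation=cv2.INTER_CUBIC))
E
```

```text
[-1.6154786  -2.72867173  7.07294202] 15.8083
[0.27420089 0.13685227 0.24413826] 17.6333 [ 0.59378241 -0.05632088  0.13935735]
```

View pics/s5.png

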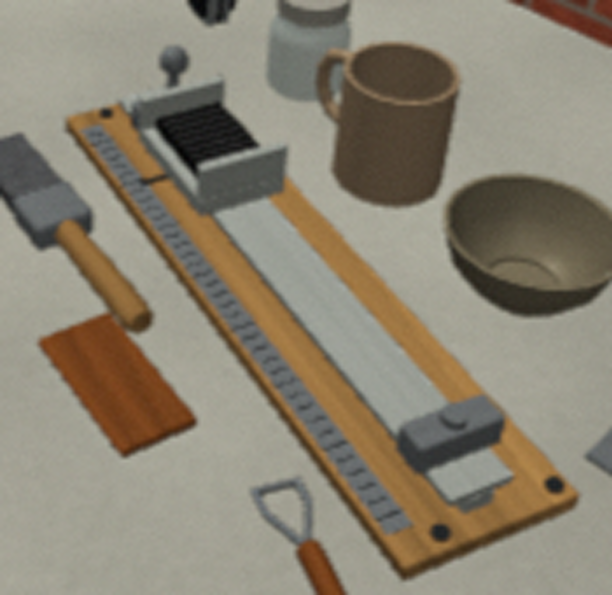

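View pics/t5.png

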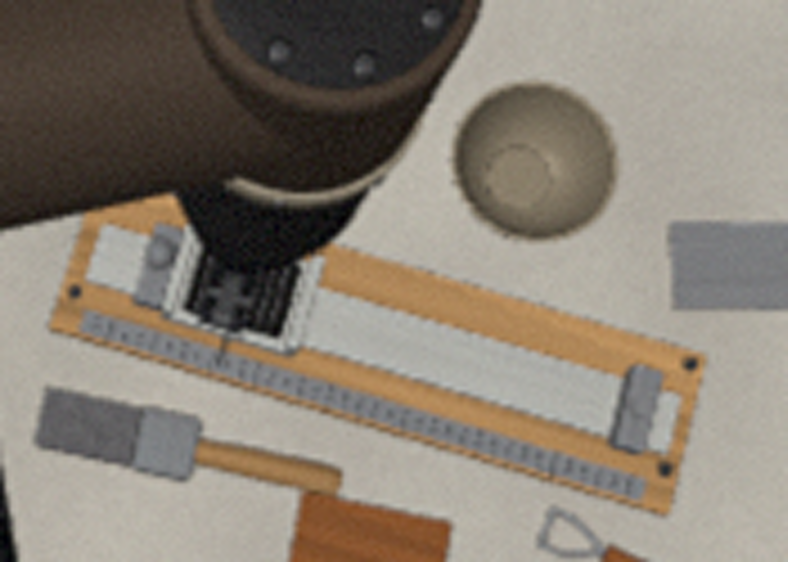

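```bash
python3 - <<'E'
from h import *
def loc(n,uv,z):
    q=ray(n,uv,z)[:2]-p[:2];c,s=np.cos(p[2]),np.sin(p[2]);return np.round([c*q[0]+s*q[1],-s*q[0]+c*q[1]],4)
for a,b in[((491,308),(323,258)),((450,390),(283,338)),((389,412),(222,358))]:print(loc("top",tc(a),.06),loc("top",tc(b),.06))
for a,b in[((385,252),(287,148)),((219,196),(132,102)),((290,284),(200,174)),((308,173),(223,77)),((235,285),(152,181))]:print(loc("side",sc(a),.06),loc("side",sc(b),.06))
print("block bottom-left/ top post corners",loc("top",tc((135,298)),.048),loc("top",tc((150,225)),.048))
E
python3 - <<'E'
import cv2,sys
sys.path.insert(0,'.')
a=cv2.imread("pics/s5.png")[60:230,90:310];cv2.imwrite("pics/s6.png",cv2.resize(a,None,fx=3.4,fy=3.4))
E
```

```text
[ 0.033  -0.0568] [0.0329 0.0531]
[-0.0249 -0.0454] [-0.024   0.0631]
[-0.0494 -0.0127] [-0.0474  0.0961]
[ 0.0349 -0.0518] [0.0352 0.0581]
[-0.028   0.0327] [-0.0329  0.1445]
[-0.0294 -0.0528] [-0.0283  0.0567]
[0.0337 0.0303] [0.0372 0.1463]
[-0.058 -0.041] [-0.0586  0.0625]
block bottom-left/ top post corners [-0.0246  0.1599] [0.024  0.1647]
```

View pics/s6.png

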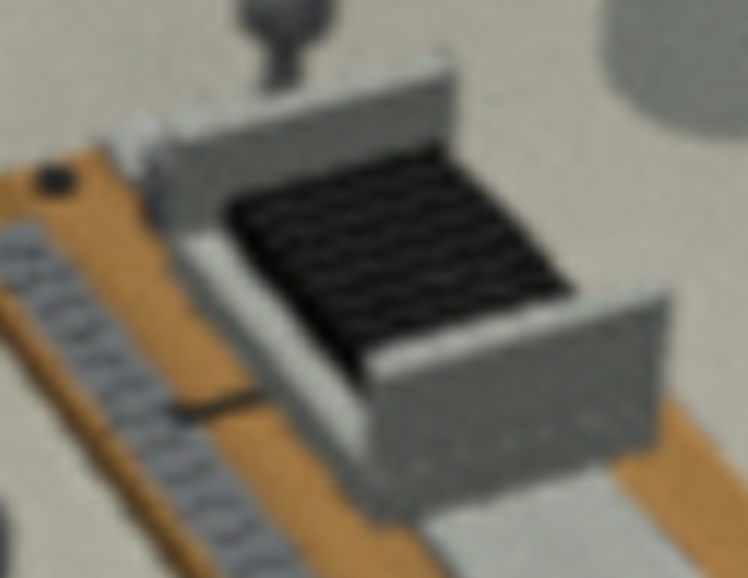

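The slider moved about 109 mm to rail y≈0.096, which matches where the side force rose. No gap to the post block is visible, the pad is up, and the robot is clear. Handing in.

```bash
python3 - <<'E'
from station import *
order.job_done();s=monitor.state();print(s["time"],s["wrist_force"])
E
```

```text
the job is handed in; nothing more can be done
the job is handed in; nothing more can be done
```

The slider is set against the post stop with the brake pad up, and the job is handed in. I pressed the pad about 7 mm with closed fingertips (about 7–8 N). Keeping it down, I pushed the slider about 109 mm along the rail, then lifted straight off.

- **Slider position:** it stands at about 0.096 m along the rail. The stop should hold it at about 0.097 m, and these measurements are good to 2–3 mm.
- **Contact with the stop:** side force started building at that same place and reached 4–5 N, and the last side picture shows no gap. I saw no direct reading of the gap; contact is judged from the force and the pictures.
- **Pad and robot:** the pad looks up in the picture. The wrist force was near zero with the fingers 140 mm above the bench, at 17.6 s of the 35 s allowed.
- **Pots and tools:** the bystanders in the last side view stand where they did at the start; the scraper shows only in part, and I did not measure any of them.
- **Failed check:** the state reading after hand-in was refused, so nothing was measured after that point.

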